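# Stand the toppled parts back on their flanges

### The job

Two of the three flanged parts in the row on the surplus stall have been knocked over: the finned cylinder and the stub shaft. Stand each back up where it is by pushing the upper rim of its flange over with the fingertips, so that it rests flat on its flange with the fins or the shaft pointing up. Only push them, do not lift or carry them, and leave the third part and the other goods where they are.

Things in the scene. Friction and masses are not known exactly. Their poses are not given: they have to be found in the camera images.
- barrel: Dark iron engine cylinder, knocked over. Square flange 120 x 120 x 12 mm with a round finned barrel, 56 mm in diameter, rising from its middle; 75 mm overall. 0.45 to 0.75 kg. Origin: centre of the flange's flat outer face (59 mm up while it lies); z runs along the barrel (up once it stands; while it lies, towards the robot within 50 degrees and 27 down), x to the upper rim.
- barrel_rim (a point): Middle of the uppermost edge of the finned cylinder's flange, on its barrel side: push here, from the barrel side, away from the robot. About 3 N starts it rolling over its lower edge; turned some 55 degrees it falls the rest of the way by itself and hardly slides. While it lies, flange and barrel lean 27 degrees: rim back over the barrel, the barrel's far end down on the table.
- stub: Oily steel stub shaft, knocked over. Flange 110 (x) x 90 (y) x 12 mm; from its middle a round shaft, 44 mm in diameter for 18 mm, then 32 mm; 82 mm overall. 0.38 to 0.63 kg. Origin: centre of the flange's flat outer face (54 mm up while it lies); z runs along the shaft (up once it stands; while it lies, towards the robot within 50 degrees and 29 down), x to the upper rim.
- stub_rim (a point): Middle of the uppermost edge of the stub shaft's flange, on its shaft side: push here, from the shaft side, away from the robot. About 3 N starts it rolling over its lower edge; turned some 55 degrees it falls the rest of the way by itself and hardly slides. While it lies, flange and shaft lean 29 degrees: rim back over the shaft, the shaft's far end down on the table.
- standing: The third flanged part, already standing (leave it): flange 90 x 90 x 12 mm with a plain aluminium boss 52 mm in diameter, 74 mm tall overall. Origin at the centre of its underside, z up. The three parts stand in a row across the table about 0.3 m apart, in any order.
- bearing: Steel ring 52 mm across, 16 mm high, lying flat beyond the row (leave it). Origin at the centre of its underside.
- fitting: Brass pipe fitting 36 mm across, 68 mm tall, standing beyond the row (leave it). Origin at the centre of its underside.
- tray: Clear open box with machine parts, 120 x 160 x 55 mm, fixed on the table beyond the row. Origin at the centre of its underside, 160 mm side along its y.

How it is judged:
At the end, for the whole second after the job is handed in: The finned cylinder and the stub shaft both rest flat on their flanges, barrel and shaft up (axis within 0.05 rad of vertical, origin less than 6 mm above the table), at rest, each with its origin within 118 mm of where it lay (tipping alone moves it about 80 to 85 mm) (angle between each of barrel, stub's own z axis and vertical below 0.05 rad and height (world z) of each of barrel, stub below 0.006 m and distance of each of barrel, stub from where it was at the start of the episode below 0.118 m and linear speed of each of barrel, stub below 0.02 m/s and angular speed of each of barrel, stub below 0.1 rad/s); the robot touches nothing.
It fails at once if The finned cylinder is lifted off the table (its origin above 85 mm, above 68 mm within 0.8 rad of upright, or above 35 mm within 0.3 rad of it) or tipped onto its other end (height (world z) of barrel above 0.085 m or (angle between barrel's own z axis and vertical below 0.3 rad and height (world z) of barrel above 0.035 m) or (angle between barrel's own z axis and vertical below 0.8 rad and height (world z) of barrel above 0.068 m) or angle between barrel's own z axis and vertical above 2.5 rad).
It fails at once if The stub shaft is lifted off the table (its origin above 85 mm, above 68 mm within 0.8 rad of upright, or above 35 mm within 0.3 rad of it) or tipped onto its other end (height (world z) of stub above 0.085 m or (angle between stub's own z axis and vertical below 0.3 rad and height (world z) of stub above 0.035 m) or (angle between stub's own z axis and vertical below 0.8 rad and height (world z) of stub above 0.068 m) or angle between stub's own z axis and vertical above 2.5 rad).
It fails at once if The third part is shifted by more than 20 mm or tipped (distance of standing from where it was at the start of the episode above 0.02 m or angle between standing's own z axis and vertical above 0.3 rad).
It fails at once if The bearing or the fitting is shifted by more than 20 mm or the fitting is tipped (distance of any of bearing, fitting from where it was at the start of the episode above 0.02 m or angle between fitting's own z axis and vertical above 0.3 rad).
It also fails if it takes over 58 s, if anything falls off the work surface, if the arm or the gripper's body presses on something with over 40 N, if the wrist force passes 120 N, or if a joint passes its speed limit or range.

### The arm

A 7-joint arm with a two-finger parallel gripper is mounted at the origin on the work surface. World frame = base frame: x ahead of the robot, y to its left, z up, the work surface at z = 0. Lengths are in m, angles in rad, forces in N, time in s.
With the tool pointing down it reaches from about 0.35 to 0.9 m from the base axis. Payload 8.1 kg.
Tool frame: the origin (TCP) lies at the very end of the fingers, on their centre line; the grasp point (between the pads) lies 19 mm behind it (robot.grasp_offset is the distance from the TCP to the grasp point, in m); z points along the fingers, y is the line along which they close (so a half turn about z gives the same grasp; the last joint's range is limited). The gripper opens to 85 mm and grips with 20 to 120 N. Pads are 22 mm wide; open, the fingers measure 114 mm over their backs; the gripper's body (76 mm by 85 mm) begins 54 mm behind the grasp point. The pads swing forward as they close: fully open they stand 13 mm farther back than shut.
Start: joints at [-1.322, 0.434, 0.025, 1.573, -0.012, 1.134, -0.075], TCP at [0.215, 0.587, 0.231] pointing down, gripper open.
Joint ranges: [-2.62, 2.62], [-0.44, 2.09], [-1.27, 1.32], [0.08, 2.57], [-1.32, 4.46], [0.12, 2], [-2.74, 2.74]. Speed limits (rad/s): [2.22, 2.22, 3.01, 3.01, 3.14, 3.14, 3.14].

### API

Orientations are given as a rotation vector (axis times angle).
In Python, from workcell import monitor, get_image, get_calibration, finish_job, robot gives the robot as it stands.
- The arm moves only by the tool servo_tool, never from a script. Its arguments are lists of equal length, an entry for each row: "linear": the shift along the tool's x, y, z in mm, a list of three; "twist": the turn, a rotation vector about the tool's x, y, z in degrees, a list of three; "jaw": the closure, from -1 (fully open) to 1 (shut). In form: {"linear": [[dx, dy, dz], ...], "twist": [[ax, ay, az], ...], "jaw": [jaw, ...]}. A call has 1 to 12 rows; each row is the pose to reach, as a shift and turn from the pose commanded when the call began, along the tool's axes at that moment; what a row does not reach only later rows make up. A row lasts 1/8 s, in which the tool goes at most 62.5 mm and 10.7 degrees, less where a joint would pass 70% of its speed; a pose out of reach is approached as far as the arm can. A call with a gripper value outside its range is refused whole. The fingers move at their own pace and stop on an object; "force" is the grip in N (left out, the last holds). Time passes only in rows, so rows that repeat a pose let the fingers close. It gives the time, the measured TCP pose, the force, the opening and the grip force at its end, in the units of the state.
- monitor.state(): the state, without advancing time (a new reading comes with each control period).
- get_image(name): name is "side" or "top"; returns the picture (400x640x3 uint8, blue, green, red); there is no depth.
- get_calibration(name): a dict with "fx", "fy", "cx", "cy" (pixels), "world_from_camera" (4x4, takes a point from camera to world coordinates). Camera axes: x right, y up, looking along -z (the intrinsics and any distortion apply to the point x, -y, -z); pixel columns grow to the right and rows downward; lengths in m; the calibration is good to about 2 mm. A picture is of the moment at which its call begins. get_calibration takes no time and is no camera call.
- finish_job(): hands the job in; it is judged then, once.
The state is a dict: "time": time; "joint_positions": joint angles; "qd": joint speeds; "tau": joint torques, N m; "tcp_pos": TCP position; "orientation": TCP orientation; "wrist_force": force on the tool from outside, world axes, zero at the start; "torque": the same for the moment, N m; "finger_gap": finger opening in m; "finger_force": force on a finger pad.
Only numpy, scipy, OpenCV 4.12 (cv2) and the standard library are available. Lean on these libraries where they do the work, as an engineer would, in place of code of your own. Each camera call takes 0.05 s, during which the arm holds its last target. There are 200 camera calls.

## Working session

There is one attempt and no reset: what is moved stays moved. The work goes in short steps, Python scripts to look and compute and a tool call to move; the robot and the scene stay as the last step left them, time stands still between calls to the robot, and variables do not carry over. Pictures are saved under pics/ and viewed, at most 10 in all, crops included, and the job is handed in when it is done.

Besides the shell and the picture viewer there is one more tool, called after "Request:" as name(argument=value, ...) on one line, values as JSON. servo_tool: Moves the arm, as the interface text tells. Its arguments: {"type":"object","properties":{"linear":{"type":"array","items":{"type":"array","items":{"type":"number"}}},"twist":{"type":"array","items":{"type":"array","items":{"type":"number"}}},"jaw":{"type":"array","items":{"type":"number"}},"force":{"type":"number"}},"required":["linear","twist","jaw"]}

```bash
mkdir -p pics; python3 - <<'E'
from workcell import monitor,get_image,get_calibration
import cv2,numpy as np
np.set_printoptions(precision=4,suppress=True)
for n in("side","top"):
    cv2.imwrite(f"pics/{n}0.png",get_image(n)); c=get_calibration(n); print(n,c)
s=monitor.state();print(s['time'],s['tcp_pos'],s['orientation'],s['wrist_force'],s['finger_gap'])
E
```

```text
side {'fx': 398.57210977029496, 'fy': 398.57210977029496, 'cx': 320.56341254516764, 'cy': 201.62656911637498, 'world_from_camera': array([[-0.9666,  0.1963, -0.1646,  0.4767],
       [-0.256 , -0.7636,  0.5928,  0.5327],
       [-0.0093,  0.6152,  0.7884,  0.8224],
       [ 0.    ,  0.    ,  0.    ,  1.    ]])}
top {'fx': 456.401262448697, 'fy': 456.401262448697, 'cx': 317.25812746540174, 'cy': 201.6100987569784, 'world_from_camera': array([[-0.0996,  0.9738, -0.2043,  0.3603],
       [-0.995 , -0.0969,  0.0234,  0.0039],
       [ 0.003 ,  0.2056,  0.9786,  1.3962],
       [ 0.    ,  0.    ,  0.    ,  1.    ]])}
0.1 [0.2152 0.5863 0.2306] [-0.5498 -3.093   0.0023] [-0.7471 -0.4961 -0.3639] 0.08533201780871184
```

View pics/side0.png

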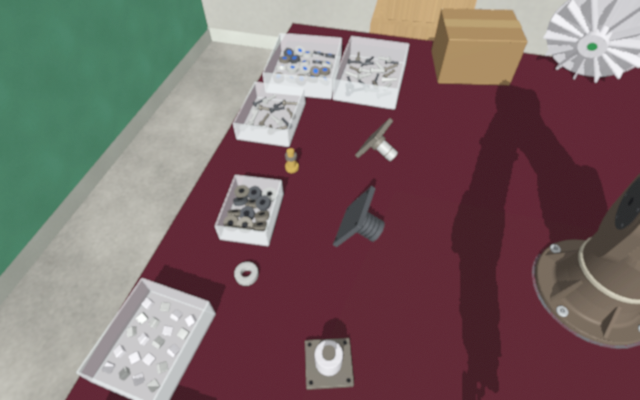

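View pics/top0.png

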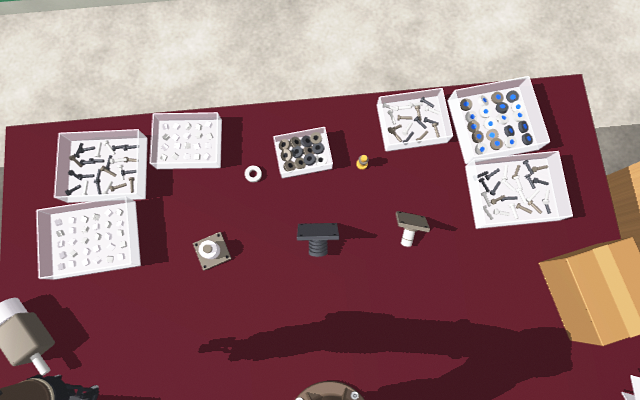

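The side view shows the barrel near (360,215), the stub near (380,142) and the standing part at (328,362). In the top view they are near (318,238), (410,228) and (211,250). I'll enlarge crops to pick the rim corners.

```bash
python3 - <<'E'
import cv2,numpy as np
s=cv2.imread("pics/side0.png");t=cv2.imread("pics/top0.png")
def crop(im,x,y,w=76,h=56,k=5):
    c=cv2.resize(im[y:y+h,x:x+w],None,fx=k,fy=k,interpolation=cv2.INTER_CUBIC)
    for i in range(0,w,10):cv2.putText(c,str(x+i),(i*k,8),0,.3,(0,255,255));cv2.line(c,(i*k,10),(i*k,14),(0,255,255))
    for i in range(0,h,10):cv2.putText(c,str(y+i),(0,i*k+4),0,.3,(0,255,255));
    return np.clip(c*1.4,0,255).astype('uint8')
cv2.imwrite("pics/c0.png",np.vstack([np.hstack([crop(s,320,182,76,68,5),crop(s,340,110,76,68,5)]),np.hstack([crop(t,285,210),crop(t,375,200)])])[:600])
E
```

```text
(no output)
```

View pics/c0.png

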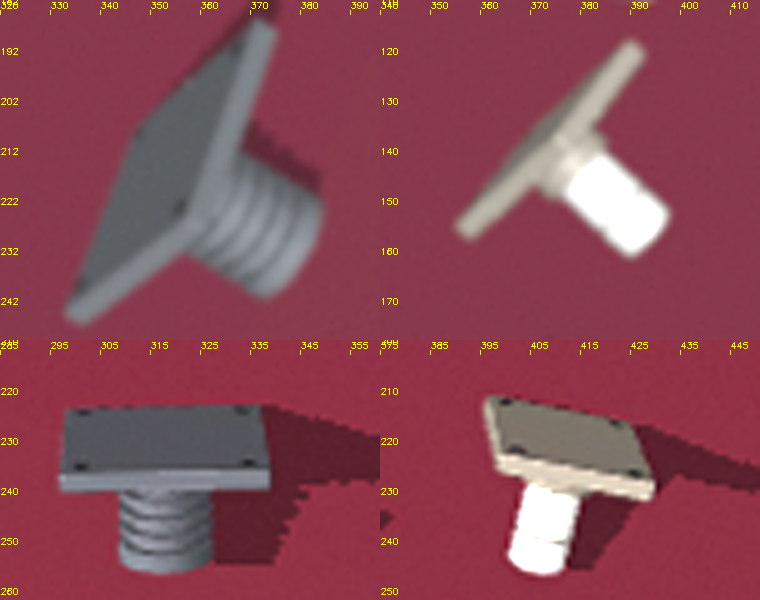

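```bash
cat > h.py <<'E'
import numpy as np,cv2
from workcell import *
from scipy.spatial.transform import Rotation as R
from scipy.optimize import least_squares
def proj(n,P):
    c=get_calibration(n);T=c['world_from_camera'];q=(np.atleast_2d(P)-T[:3,3])@T[:3,:3]
    d=-q[:,2];return np.c_[c['cx']+c['fx']*q[:,0]/d,c['cy']-c['fy']*q[:,1]/d]
def ray(n,u,z):
    c=get_calibration(n);T=c['world_from_camera'];d=T[:3,:3]@[(u[0]-c['cx'])/c['fx'],-(u[1]-c['cy'])/c['fy'],-1]
    return T[:3,3]+d*(z-T[2,3])/d[2]
def frame(yaw,lean):
    d=np.array([-np.cos(yaw),-np.sin(yaw),0]);e=np.array([0,0,1.])
    z=np.cos(lean)*d-np.sin(lean)*e;x=np.sin(lean)*d+np.cos(lean)*e
    return np.c_[x,np.cross(z,x),z]
E
python3 - <<'E'
from h import *
np.set_printoptions(precision=4,suppress=True)
h=.06
bs=(lambda p:(320+p[0]/5-.4,182+p[1]/5-.4));bt=lambda p:(285+p[0]/5-.4,210+(p[1]-340)/5-.4)
ss=lambda p:(340+(p[0]-380)/5-.4,110+p[1]/5-.4);st=lambda p:(375+(p[0]-380)/5-.4,200+(p[1]-340)/5-.4)
B=[('side',bs(p),q) for p,q in [((255,18),(1,-1,0)),((190,215),(1,1,0)),((68,310),(-1,1,0)),((140,130),(-1,-1,0)),((275,32),(1,-1,1)),((203,222),(1,1,1)),((83,325),(-1,1,1))]]+\
 [('top',bt(p),q) for p,q in [((62,473),(1,1,0)),((60,490),(1,1,1)),((268,470),(1,-1,0)),((270,487),(1,-1,1)),((66,408),(-1,1,0)),((260,405),(-1,-1,0))]]
S=[('side',ss(p),q) for p,q in [((645,52),(1,-1,1)),((470,240),(-1,1,1)),((457,228),(-1,1,0)),((631,40),(1,-1,0))]]+\
 [('top',st(p),q) for p,q in [((500,457),(1,1,0)),((499,473),(1,1,1)),((653,482),(1,-1,0)),((651,499),(1,-1,1)),((488,400),(-1,1,0)),((628,422),(-1,-1,0))]]
for nm,D,sz,lean,g in (('barrel',B,(.06,.06,.012),27,bt((165,440))),('stub',S,(.055,.045,.012),29,st((570,440)))):
    p0=ray('top',g,.055);print(nm,p0)
    L=np.array([q for _,_,q in D])*np.array(sz)
    def f(v,full=0):
        W=L@frame(v[3],v[4]).T+v[:3]
        return np.concatenate([proj(n,w)[0]-u for (n,u,_),w in zip(D,W)])
    r=least_squares(f,[*p0,0,np.radians(lean)],x_scale=[.01,.01,.01,.1,.1],loss='soft_l1')
    v=r.x;print(v[:3],np.degrees(v[3:]),'res',np.round(f(v),1),'rim',v[:3]+frame(v[3],v[4])@[sz[0],0,.012])
p=ray('top',(211,250),.012);print('standing~',p)
for n,u in (('tray',(303,150)),('fit',(362,165)),('bear',(254,174))):print(n,ray('top',u,.01))
E
```

```text
barrel [ 0.5559 -0.0207  0.055 ]
[ 0.5559 -0.0204  0.0595] [-4.9112 25.9114] res [ 0.  -0.6 -1.8  0.1 -1.1  0.7 -0.5 -0.9  0.3 -0.7  0.3  1.4  0.1  0.2
 -0.5 -0.2 -0.   0.5  0.7 -0.1  0.3  0.5  0.1  0.5  0.2  0.6] rim [ 0.5191 -0.0172  0.1083]
stub [ 0.5577 -0.3054  0.055 ]
[ 0.5584 -0.3043  0.0537] [-16.1814  28.7115] res [-0.3 -0.   0.1  0.4 -0.5 -0.  -0.7 -0.6  0.2 -0.2 -0.5  0.4  0.7  0.4
  0.1  0.9 -0.5 -0.4  0.3  0.4] rim [ 0.523  -0.294   0.0962]
standing~ [0.5321 0.3061 0.012 ]
tray [ 0.821  -0.0008  0.01  ]
fit [ 0.7533 -0.1815  0.01  ]
bear [0.7576 0.1598 0.01  ]
```

```bash
cat >> h.py <<'E'
RIM={'barrel':(np.array([.5191,-.0172]),np.radians(-4.9)),'stub':(np.array([.5230,-.2940]),np.radians(-16.2))}
def go(nm,back,z):
    """tool-frame shift (mm) and twist (deg) to stand `back` m behind the rim, tool down, tool x along the push line"""
    s=monitor.state();r,y=RIM[nm];u=np.array([np.cos(y),np.sin(y)])
    R0=R.from_rotvec(s['orientation']);p=np.r_[r-back*u,z];best=None
    for k in(1,-1):
        X=np.r_[k*u,0];Z=np.array([0,0,-1.]);Rt=R.from_matrix(np.c_[X,np.cross(Z,X),Z])
        tw=np.degrees((R0.inv()*Rt).as_rotvec());c=(np.linalg.norm(tw),k,tw);best=c if best is None or c[0]<best[0] else best
    print('target',p,'shift',np.round(R0.inv().apply(p-s['tcp_pos'])*1000,1),'twist',np.round(best[2],1),'k',best[1])
    print('push dir in tool',R0.inv().apply(np.r_[u,0]).round(3),'t',s['time'],s['tcp_pos'],'gap',s['finger_gap'],'q',s['joint_positions'],'f',s['wrist_force'])
E
python3 -c "
from h import *
np.set_printoptions(precision=3,suppress=True)
go('barrel',.045,.18)"
```

```text
target [ 0.474 -0.013  0.18 ] shift [-449.8 -473.6   51.3] twist [ -0.1  -0.  -15.3] k -1
push dir in tool [-0.965  0.263 -0.   ] t 0.1 [0.215 0.586 0.231] gap 0.08533201780871184 q [-1.322  0.435  0.025  1.574 -0.012  1.134 -0.075] f [-0.747 -0.496 -0.364]
```

Request:
servo_tool(linear=[[-450, -474, 30], [-450, -474, 30], [-450, -474, 30], [-450, -474, 30], [-450, -474, 30], [-450, -474, 30], [-450, -474, 30], [-450, -474, 30], [-450, -474, 30], [-450, -474, 30], [-450, -474, 50], [-450, -474, 50]], twist=[[0, 0, -15.3], [0, 0, -15.3], [0, 0, -15.3], [0, 0, -15.3], [0, 0, -15.3], [0, 0, -15.3], [0, 0, -15.3], [0, 0, -15.3], [0, 0, -15.3], [0, 0, -15.3], [0, 0, -15.3], [0, 0, -15.3]], jaw=[-0.65, -0.65, -0.65, -0.65, -0.65, -0.65, -0.65, -0.65, -0.65, -0.65, -0.65, -0.65])

```text
time: 1.6
tcp_pos: [0.4738, -0.0159, 0.18]
orientation: [-0.14, -3.136, 0.002]
wrist_force: [0.1, 0.4, -0.2]
finger_gap: 0.0705
finger_force: 0.0
```

```bash
python3 -c "
from h import *
np.set_printoptions(precision=3,suppress=True)
go('barrel',.045,.082)"
```

```text
target [ 0.474 -0.013  0.082] shift [-0.5  2.7 98. ] twist [-0.1 -0.1 -0.2] k -1
push dir in tool [-1.     0.004 -0.002] t 1.6 [ 0.474 -0.016  0.18 ] gap 0.07050486995379797 q [-0.345  0.248  0.323  2.015 -0.098  0.896  1.512] f [ 0.122  0.417 -0.2  ]
```

Request:
servo_tool(linear=[[0, 1, 30], [0, 1, 60], [0, 1, 80], [0, 1, 98], [0, 1, 98]], twist=[[0, 0, 0], [0, 0, 0], [0, 0, 0], [0, 0, 0], [0, 0, 0]], jaw=[-0.65, -0.65, -0.65, -0.65, -0.65])

```text
time: 2.22
tcp_pos: [0.4734, -0.0112, 0.0826]
orientation: [-0.131, -3.136, -0.0]
wrist_force: [1.0, 0.7, 0.7]
finger_gap: 0.0706
finger_force: 0.0
```

```bash
python3 -c "
from h import *
np.set_printoptions(precision=3,suppress=True)
go('barrel',.045,.082)
a=get_image('side')[160:280,290:450];b=get_image('top')[180:300,240:400]
cv2.imwrite('pics/d.png',np.hstack([cv2.resize(i,None,fx=2.5,fy=2.5) for i in(a,b)]))"
```

```text
target [ 0.474 -0.013  0.082] shift [-1.  -2.1  0.6] twist [ 0.  -0.2  0.1] k -1
push dir in tool [-1.    -0.002 -0.003] t 2.225 [ 0.473 -0.011  0.083] gap 0.07057543434111042 q [-0.305  0.395  0.278  2.117 -0.175  0.654  1.58 ] f [0.972 0.692 0.673]
```

View pics/d.png

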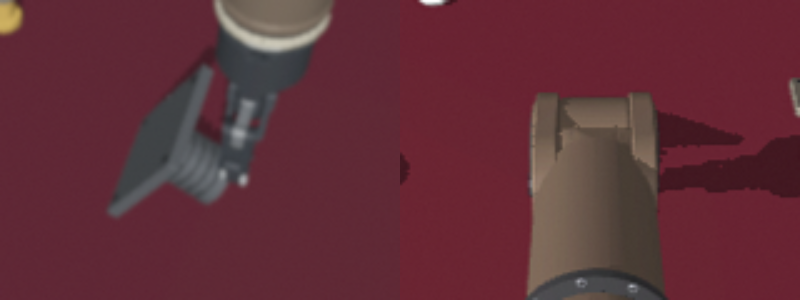

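The fingers (side crop around (240,175)) straddle the barrel behind the flange, which hasn't moved. The top view is hidden by the arm. Pushing now.

Request:
servo_tool(linear=[[-12, -1, 0], [-24, -2, 0], [-31, -2, 0], [-38, -2, 0], [-45, -2, 0], [-52, -2, 0], [-59, -2, 0], [-66, -2, 0], [-73, -2, 0], [-80, -2, 0], [-87, -2, 0], [-94, -2, 0]], twist=[[0, 0, 0], [0, 0, 0], [0, 0, 0], [0, 0, 0], [0, 0, 0], [0, 0, 0], [0, 0, 0], [0, 0, 0], [0, 0, 0], [0, 0, 0], [0, 0, 0], [0, 0, 0]], jaw=[-0.65, -0.65, -0.65, -0.65, -0.65, -0.65, -0.65, -0.65, -0.65, -0.65, -0.65, -0.65])

```text
time: 3.82
tcp_pos: [0.5684, -0.0223, 0.0833]
orientation: [-0.133, -3.139, -0.0]
wrist_force: [-1.9, 0.7, 1.4]
finger_gap: 0.0707
finger_force: 0.5
```

```bash
python3 -c "
from h import *
np.set_printoptions(precision=3,suppress=True)
go('barrel',-.05,.085)
a=get_image('side')[150:290,270:450]
cv2.imwrite('pics/e.png',cv2.resize(a,None,fx=3,fy=3))"
```

```text
target [ 0.569 -0.021  0.085] shift [-0.4  0.9 -1.7] twist [ 0. -0.  0.] k -1
push dir in tool [-1.    -0.001 -0.   ] t 3.825 [ 0.568 -0.022  0.083] gap 0.07066627355640902 q [-0.253  0.517  0.277  1.89  -0.197  0.761  1.619] f [-1.936  0.654  1.402]
```

View pics/e.png

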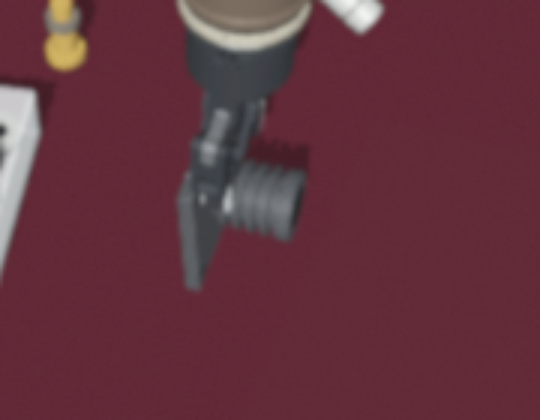

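The flange is about upright, with the fingers on its inner face beside the barrel. I'll keep pushing until it falls.

Request:
servo_tool(linear=[[-7, 0, 0], [-14, 0, 0], [-21, 0, 0], [-28, 0, 0], [-35, 0, 0], [-42, 0, 0], [-48, 0, 0], [-54, 0, 0], [-60, 0, 0], [-60, 0, 0], [-60, 0, 0]], twist=[[0, 0, 0], [0, 0, 0], [0, 0, 0], [0, 0, 0], [0, 0, 0], [0, 0, 0], [0, 0, 0], [0, 0, 0], [0, 0, 0], [0, 0, 0], [0, 0, 0]], jaw=[-0.65, -0.65, -0.65, -0.65, -0.65, -0.65, -0.65, -0.65, -0.65, -0.65, -0.65])

```text
time: 5.25
tcp_pos: [0.6276, -0.0274, 0.0832]
orientation: [-0.133, -3.138, -0.0]
wrist_force: [0.6, -0.2, 0.1]
finger_gap: 0.0706
finger_force: 0.0
```

```bash
python3 -c "
from h import *
np.set_printoptions(precision=3,suppress=True)
go('barrel',-.05,.085)
a=get_image('side')[150:290,270:450]
cv2.imwrite('pics/f.png',cv2.resize(a,None,fx=3,fy=3))"
```

```text
target [ 0.569 -0.021  0.085] shift [59.   0.9 -1.7] twist [ 0. -0.  0.] k -1
push dir in tool [-1.    -0.001 -0.   ] t 5.25 [ 0.628 -0.027  0.083] gap 0.07060301843813173 q [-0.227  0.597  0.277  1.737 -0.209  0.837  1.631] f [ 0.6   -0.243  0.069]
```

View pics/f.png

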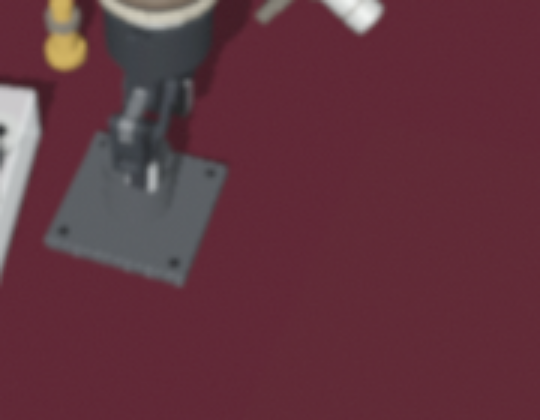

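The barrel lies flat on its flange (crop centre about (140,205)). Lift straight up 100 mm, then move to the stub.

Request:
servo_tool(linear=[[0, 0, -30], [0, 0, -70], [0, 0, -100], [0, 0, -100]], twist=[[0, 0, 0], [0, 0, 0], [0, 0, 0], [0, 0, 0]], jaw=[-0.65, -0.65, -0.65, -0.65])

```text
time: 5.8
tcp_pos: [0.6292, -0.0275, 0.1861]
orientation: [0.133, 3.134, 0.001]
wrist_force: [0.0, 0.0, 0.3]
finger_gap: 0.0702
finger_force: 0.0
```

```bash
python3 -c "
from h import *
np.set_printoptions(precision=3,suppress=True)
go('stub',.045,.18)"
```

```text
target [ 0.48  -0.281  0.18 ] shift [ 127.3 -265.7    5.2] twist [ 0.1  0.3 11.3] k -1
push dir in tool [-0.98  -0.197  0.004] t 5.8 [ 0.629 -0.028  0.186] gap 0.07024031084623157 q [-0.253  0.485  0.314  1.641 -0.168  1.037  1.597] f [0.03  0.026 0.293]
```

Request:
servo_tool(linear=[[127, -266, 5], [127, -266, 5], [127, -266, 5], [127, -266, 5], [127, -266, 5], [127, -266, 5], [127, -266, 5], [127, -266, 5]], twist=[[0, 0, 11.3], [0, 0, 11.3], [0, 0, 11.3], [0, 0, 11.3], [0, 0, 11.3], [0, 0, 11.3], [0, 0, 11.3], [0, 0, 11.3]], jaw=[-0.41, -0.41, -0.41, -0.41, -0.41, -0.41, -0.41, -0.41])

```text
time: 6.8
tcp_pos: [0.4795, -0.28, 0.1779]
orientation: [-0.438, -3.11, -0.001]
wrist_force: [0.6, 0.1, -0.1]
finger_gap: 0.0605
finger_force: 0.0
```

```bash
python3 -c "
from h import *
np.set_printoptions(precision=3,suppress=True)
go('stub',.045,.074)"
```

```text
target [ 0.48  -0.281  0.074] shift [ -0.8  -1.3 103.9] twist [ 0.  -0.   0.2] k -1
push dir in tool [-1.    -0.003 -0.001] t 6.8 [ 0.479 -0.28   0.178] gap 0.060484146450884166 q [ 0.126  0.387  0.414  1.839 -0.188  0.955  1.913] f [ 0.569  0.108 -0.108]
```

Request:
servo_tool(linear=[[-1, -1, 30], [-1, -1, 60], [-1, -1, 85], [-1, -1, 103], [-1, -1, 103]], twist=[[0, 0, 0], [0, 0, 0], [0, 0, 0], [0, 0, 0], [0, 0, 0]], jaw=[-0.41, -0.41, -0.41, -0.41, -0.41])

```text
time: 7.42
tcp_pos: [0.4792, -0.2813, 0.074]
orientation: [-0.438, -3.108, -0.002]
wrist_force: [0.5, -0.1, 0.0]
finger_gap: 0.0602
finger_force: 0.0
```

```bash
python3 -c "
from h import *
np.set_printoptions(precision=3,suppress=True)
go('stub',.045,.074)"
```

```text
target [ 0.48  -0.281  0.074] shift [-0.6 -0.   0. ] twist [ 0.  -0.2  0.2] k -1
push dir in tool [-1.    -0.003 -0.003] t 7.425 [ 0.479 -0.281  0.074] gap 0.06018203294290539 q [ 0.177  0.523  0.36   1.932 -0.266  0.735  1.982] f [ 0.488 -0.068  0.035]
```

Request:
servo_tool(linear=[[-12, 0, 0], [-24, 0, 0], [-31, 0, 0], [-38, 0, 0], [-45, 0, 0], [-52, 0, 0], [-59, 0, 0], [-66, 0, 0], [-73, 0, 0], [-80, 0, 0], [-86, 0, 0], [-90, 0, 0]], twist=[[0, 0, 0], [0, 0, 0], [0, 0, 0], [0, 0, 0], [0, 0, 0], [0, 0, 0], [0, 0, 0], [0, 0, 0], [0, 0, 0], [0, 0, 0], [0, 0, 0], [0, 0, 0]], jaw=[-0.41, -0.41, -0.41, -0.41, -0.41, -0.41, -0.41, -0.41, -0.41, -0.41, -0.41, -0.41])

```text
time: 8.93
tcp_pos: [0.5662, -0.308, 0.0753]
orientation: [-0.441, -3.11, -0.0]
wrist_force: [-0.9, 0.7, 1.3]
finger_gap: 0.06
finger_force: 0.5
```

```bash
python3 -c "
from h import *
np.set_printoptions(precision=3,suppress=True)
go('stub',-.045,.074)
a=get_image('side')[70:270,270:450]
cv2.imwrite('pics/g.png',cv2.resize(a,None,fx=3,fy=3))"
```

```text
target [ 0.566 -0.307  0.074] shift [0.4 1.4 1.3] twist [ 0. -0.  0.] k -1
push dir in tool [-1.    -0.001 -0.   ] t 8.925 [ 0.566 -0.308  0.075] gap 0.06003299410180055 q [ 0.181  0.639  0.359  1.704 -0.283  0.85   1.952] f [-0.884  0.683  1.274]
```

View pics/g.png

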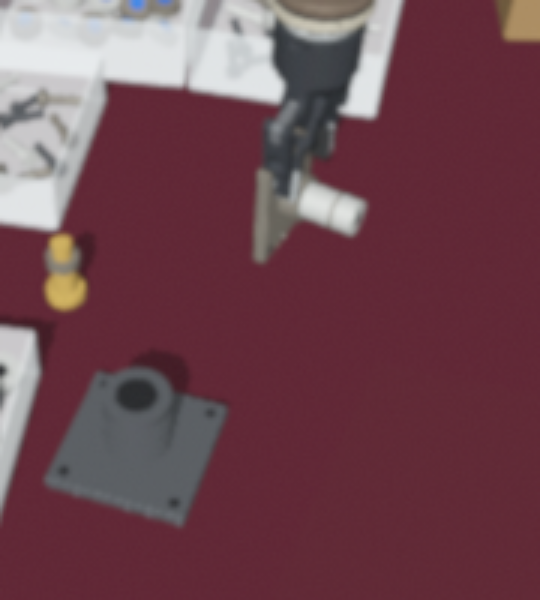

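The barrel stands upright (crop (138,430)). The stub's flange is near vertical at (275,215), with the shaft between the fingers. Continue.

Request:
servo_tool(linear=[[-7, 0, 0], [-14, 0, 0], [-21, 0, 0], [-28, 0, 0], [-35, 0, 0], [-42, 0, 0], [-48, 0, 0], [-54, 0, 0], [-58, 0, 0], [-58, 0, 0], [-58, 0, 0]], twist=[[0, 0, 0], [0, 0, 0], [0, 0, 0], [0, 0, 0], [0, 0, 0], [0, 0, 0], [0, 0, 0], [0, 0, 0], [0, 0, 0], [0, 0, 0], [0, 0, 0]], jaw=[-0.41, -0.41, -0.41, -0.41, -0.41, -0.41, -0.41, -0.41, -0.41, -0.41, -0.41])

```text
time: 10.35
tcp_pos: [0.6213, -0.3241, 0.0753]
orientation: [-0.442, -3.11, -0.0]
wrist_force: [-0.6, -0.1, 0.4]
finger_gap: 0.0602
finger_force: 0.0
```

```bash
python3 -c "
from h import *
np.set_printoptions(precision=3,suppress=True)
go('stub',-.1,.074)
a=get_image('side')[70:270,270:450]
cv2.imwrite('pics/i.png',cv2.resize(a,None,fx=3,fy=3))"
```

```text
target [ 0.619 -0.322  0.074] shift [2.8 1.5 1.3] twist [ 0. -0.  0.] k -1
push dir in tool [-1.    -0.001 -0.   ] t 10.35 [ 0.621 -0.324  0.075] gap 0.060192440038572055 q [ 0.187  0.718  0.36   1.545 -0.293  0.933  1.93 ] f [-0.647 -0.096  0.45 ]
```

View pics/i.png

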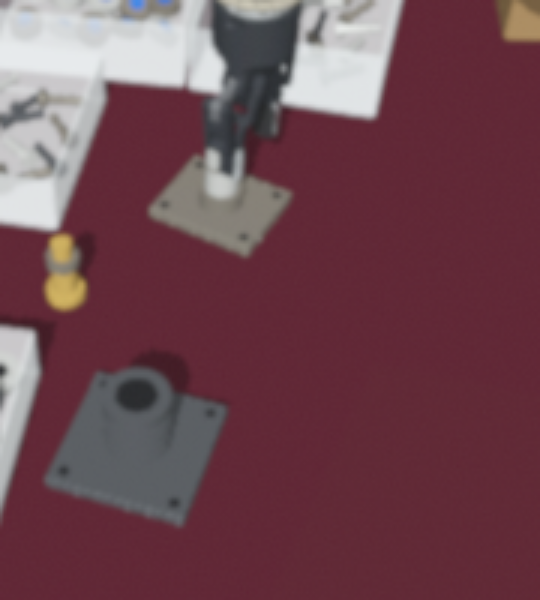

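The stub stands on its flange (crop (222,205)) with the shaft up between the fingers. Lift clear.

Request:
servo_tool(linear=[[0, 0, -30], [0, 0, -70], [0, 0, -120], [0, 0, -120], [0, 0, -120], [0, 0, -120]], twist=[[0, 0, 0], [0, 0, 0], [0, 0, 0], [0, 0, 0], [0, 0, 0], [0, 0, 0]], jaw=[-0.41, -0.41, -0.41, -0.41, -0.41, -0.41])

```text
time: 11.15
tcp_pos: [0.6208, -0.3236, 0.1938]
orientation: [-0.441, -3.108, -0.001]
wrist_force: [0.5, -0.5, -0.1]
finger_gap: 0.0606
finger_force: 0.0
```

```bash
python3 -c "
from h import *
cv2.imwrite('pics/j.png',get_image('side'))"
```

```text
(no output)
```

View pics/j.png

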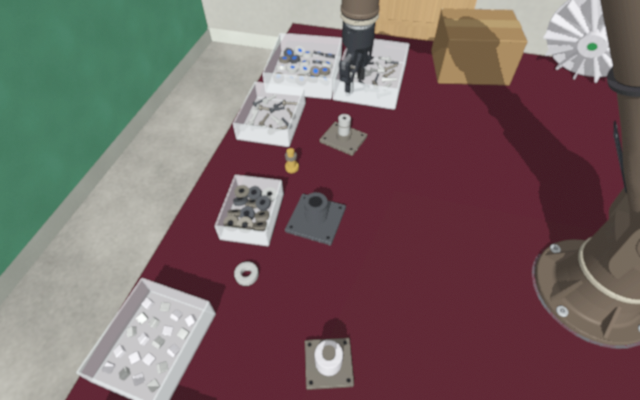

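Both parts stand flat, at (343,138) and (316,220). The third part and the other goods haven't moved, and the gripper is clear.

```bash
python3 -c "
from h import *
for u in((316,222),(343,139)):print(ray('side',u,.012))
print(finish_job())"
```

```text
[ 0.64048732 -0.01187834  0.012     ]
[ 0.64183975 -0.31862268  0.012     ]
the job is handed in; nothing more can be done
None
```

The finned cylinder and the stub shaft were both tipped upright, each about 85 mm from where it lay (limit 118 mm). In the last picture they stand flat on their flanges, with nothing else moved and the gripper clear; I handed the job in about 11 s into the 58 s limit, but no verdict came back.

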